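# Face the tin's label to the pointer and set the brake

## Robot

A 6-joint arm with a two-finger parallel gripper is mounted at the origin on the work surface. World frame = base frame: x ahead of the robot, y to its left, z up, the work surface at z = 0. Lengths are in m, angles in rad, forces in N, time in s.
With the tool pointing down it reaches from about 0.25 to 0.775 m from the base axis. Payload 4 kg.
Tool frame: the origin (TCP) lies at the very end of the fingers, on their centre line; the grasp point (between the pads) lies 19 mm behind it (robot.pinch_z is the distance from the TCP to the grasp point, in m); z points along the fingers, y is the line along which they close (so a half turn about z gives the same grasp; the last joint's range is limited). The gripper opens to 94 mm and grips with 3 to 60 N. Pads are 16 mm wide; open, the fingers measure 119 mm over their backs; the gripper's body (75 mm by 177 mm) begins 78 mm behind the grasp point.
Start: joints at [-0.103, 0.087, 1.371, -0, 1.684, -0.103], TCP at [0.55, -0, 0.206] pointing down, gripper open.
Joint ranges: [-3.1, 3.1], [-0.76, 2.03], [0.27, 2.55], [-1.08, 4.22], [0.17, 2.65], [-2.57, 2.57]. Speed limits (rad/s): [2.79, 2.79, 3.14, 3.14, 3.14, 3.14].

## Interface

Orientations are given as [roll, pitch, yaw] about the fixed x, y, z axes, in that order (R = Rz(yaw) Ry(pitch) Rx(roll)).
In Python, from bench import robot gives the robot as it stands.
- The arm moves only by the tool arm_command, never from a script. Its argument "targets" is one flat list of numbers, 7 for each row, row after row: the turn, a rotation vector about the tool's x, y, z in degrees, then the shift along the tool's x, y, z in mm, then the closure, from -1 (fully open) to 1 (shut). In form: [ax, ay, az, x, y, z, hand, ax, ay, az, x, y, z, hand, ...]. A call has 1 to 20 rows; each row is the pose to reach, as a shift and turn from the pose commanded when the call began, along the tool's axes at that moment; what a row does not reach only later rows make up. A row lasts 1/10 s, in which the tool goes at most 50 mm and 8.59 degrees, less where a joint would pass 70% of its speed; a pose out of reach is approached as far as the arm can. A call with a gripper value outside its range is refused whole. The fingers move at their own pace and stop on an object; the grip force is fixed at half the most. Time passes only in rows, so rows that repeat a pose let the fingers close. It gives the time, the measured TCP pose, the force, the opening and the grip force at its end, in the units of the state.
- robot.get_obs(): the state, without advancing time (a new reading comes with each control period).
- robot.snapshot(name): name is "scene" or "side" or "wrist"; returns a dict with "color" (420x560x3 uint8, red, green, blue), "range_z" (420x560 float32, m along the optical axis (not along the pixel's ray), 0 where there is no reading), "fx", "fy", "cx", "cy" (pixels), "T" (4x4, takes a point from camera to world coordinates); the wrist camera has in their place "T_tool_cam" (4x4, takes a point from camera to tool coordinates, whose origin is the TCP and whose axes are the flange's). Camera axes: x right, y down, z forward; pixel columns grow to the right and rows downward; lengths in m; the calibration is good to about 2 mm. A picture is of the moment at which its call begins: read the wrist's pose just before it.
- robot.close_job(): hands the job in; it is judged then, once.
The state is a dict: "time": time; "joint_positions": joint angles; "qvel": joint speeds; "joint_torque": joint torques, N m; "tool_pos": TCP position; "ee_rot": TCP orientation; "wrist_force": force on the tool from outside, world axes, zero at the start; "wrist_torque": the same for the moment, N m; "width": finger opening in m; "finger_force": force on a finger pad.
Only numpy, scipy, OpenCV 4.12 (cv2) and the standard library are available. Lean on these libraries where they do the work, as an engineer would, in place of code of your own. Each camera call takes 0.05 s, during which the arm holds its last target. There are 200 camera calls.

## Task

With a fingertip resting lightly on the lid, turn the round tin on its turntable until the middle of its paper label faces the stand's pointer. Then gently push the brake shoe up against the side of the tin and leave it pressing there, so that the tin is held, with the label still facing the pointer. The tin's metal is thin, so do not press hard, keep the tin upright in its recess, and leave the other things where they are.

Things in the scene. Friction and masses are not known exactly. Their poses are not given: they have to be found in the camera images.
- stand: Green steel stand, fixed, on wooden packing 0 to 12 mm high: base plate 170 mm (x) by 275 mm (y, from -85 to +190), 12 mm thick. Origin: on the turntable's axis, at the underside of the base plate; z up. Its +x points from the axis to the pointer, a steel post 14 mm wide, top at 41 mm, 64 to 84 mm from the axis; the brake shoe is on its +y side. Heights below are above this origin.
- platter: Steel turntable disc on the stand, 58 mm radius; its recess (seat at height 30 mm over the stand's origin, lip 5 mm high, 51.5 mm inner radius) holds the tin. Origin: centre of its underside, at 23 mm. Turns endlessly either way, stiffly (0.10 N m), stays where it is left; its hard rubber mount gives 1 mm for 30 N of downward push.
- tin: Loose closed steel tin, 100 mm diameter, 60 mm high, 0.8 kg, too wide to grip; smooth flat lid at 90 mm over the stand's origin. Turns with the turntable, 1.5 mm play. Origin: centre of underside; +x to the label's middle. A fingertip on the lid 32 to 42 mm from the centre, pressed with 6 to 10 N and moved in a circle, takes it along; lighter, it slips. Over 15 N dents it.
- label_mid (a point): Middle of the white paper label (85 degrees of the tin's side), 50 mm from the tin's axis, 30 mm above its underside. A 14 mm wide white paper seal runs from here up over the edge and 25 mm inward on the lid, so the label's direction is seen from above.
- aim (a point): Fixed point of the stand, on its +x side, 50 mm from the turntable's axis and 60 mm over the stand's origin, right in front of the pointer: where the middle of the label has to be.
- shoe (a joint): Travel of the brake shoe, m: 0 drawn back, growing as it slides along the stand's -y towards the axis. Its rubber pad (40 mm wide, 44 to 68 mm over the stand's origin) meets the tin at 0.0435 to 0.0465. Starts at 0 to 0.018; slides with 3 N of friction and stays, so pushed on with 7 N and let go it keeps pressing with 2 to 3 N. More than 25 N against the tin dents it.
- shoe_tab (a point): Centre of the top of the shoe's upright tab, 92 mm over the stand's origin: a steel block 14 mm thick along the slide (stand's y), 30 mm wide (stand's x), free from 52 to 92 mm. It moves with the shoe and lies at stand y = 162 mm minus the travel, stand x = 0.
- cutter: Bystander: round toothed milling cutter lying flat, 72 mm in diameter, 14 mm high. Origin: centre of its underside.
- gear: Bystander: small gear lying flat, 60 mm in diameter, 22 mm high. Origin: centre of its underside.
- clamp: Bystander: steel strap clamp lying flat, 32 x 105 mm, 28 mm high. Origin: centre of its underside.
- bolt: Bystander: bolt standing on its head, 26 mm wide, 55 mm high. Origin: centre of its underside.
Things that resemble listed ones, but are neither listed nor needed, are in the scene too. Leave any turquoise or yellow look-alike of the tin alone.

How it is judged:
On the way:
1. the label's middle is turned to the pointer (within 8 mm) while the brake shoe is still at least 8 mm clear of the tin (horizontal distance between label_mid and aim below 0.008 m and value of joint shoe below 0.035 m), for 0.2 s.
At the end, for the whole second after the job is handed in: The middle of the label is within 8 mm of the aim point in front of the pointer, the brake shoe has been slid up to the tin (travel over 0.042 m) and still presses on it (over 0.4 N), and the tin stands upright (within 0.05 rad) and still in its recess (horizontal distance between label_mid and aim below 0.008 m and value of joint shoe above 0.042 m and contact force between shoe and tin above 0.4 N and angle between tin's own z axis and vertical below 0.05 rad and z of tin in the frame of stand below 0.033 m and linear speed of tin below 0.01 m/s and angular speed of tin below 0.05 rad/s); the robot touches nothing.
It fails at once if the tin is touched with more than 15 N (contact force between any of the fingers, the arm and tin above 15 N).
It fails at once if the brake shoe is forced against the tin with more than 25 N (contact force between shoe and tin above 25 N).
It fails at once if the tin is tipped by more than 0.12 rad (angle between tin's own z axis and vertical above 0.12 rad).
It fails at once if a bystander (cutter, gear, clamp, bolt) is moved by more than 25 mm (distance of any of cutter, gear, clamp, bolt from where it was at the start of the episode above 0.025 m).
It also fails if it takes over 67 s, if anything falls off the work surface, if the arm or the gripper's body presses on something with over 40 N, if the wrist force passes 120 N, or if a joint passes its speed limit or range.

## Working session

There is one attempt and no reset: what is moved stays moved. The work goes in short steps, Python scripts to look and compute and a tool call to move; the robot and the scene stay as the last step left them, time stands still between calls to the robot, and variables do not carry over. Pictures are saved under pics/ and viewed, at most 10 in all, crops included, and the job is handed in when it is done.

Besides the shell and the picture viewer there is one more tool, called after "Call:" as name(argument=value, ...) on one line, values as JSON. arm_command: Moves the arm, as the interface text tells. Its arguments: {"type":"object","properties":{"targets":{"type":"array"}},"required":["targets"]}

```bash
mkdir -p pics; ls
python3 - <<'E'
from bench import robot
import cv2, numpy as np, pickle
print(robot.get_obs())
for n in ("scene","side"):
    s=robot.snapshot(n); pickle.dump(s,open(n+"0.pkl","wb"))
    cv2.imwrite(f"pics/{n}0.png",s["color"][:,:,::-1]); print(n,s["fx"],s["cx"],s["cy"],s["T"].round(3).tolist())
E
```

```text
pics
{'time': 0.0, 'joint_positions': array([-1.03090543e-01,  8.79541529e-02,  1.37224267e+00, -1.10940037e-05,
        1.68360407e+00, -1.03076947e-01]), 'qvel': array([-0.00129482, -0.00131835,  0.0008431 ,  0.00021719, -0.00177506,
       -0.00052283]), 'joint_torque': array([ 1.28542815e-03, -3.40182602e+01, -3.02423716e+01,  7.18220207e-02,
        3.29729996e-02, -1.13141955e-04]), 'tool_pos': array([5.49449800e-01, 5.36186854e-05, 2.04310528e-01]), 'ee_rot': array([-3.13939500e+00, -2.16248211e-04,  1.57078126e+00]), 'wrist_force': array([-0.97441719,  0.35928228,  0.09694012]), 'wrist_torque': array([ 0.00107595, -0.00346781,  0.02194051]), 'finger_force': 0.0, 'width': 0.0939593012196584}
scene 535.548721102973 277.13509120557546 212.2441797308993 [[-0.538, 0.531, -0.655, 1.199], [0.843, 0.34, -0.417, 0.381], [0.001, -0.776, -0.631, 0.7], [0.0, 0.0, 0.0, 1.0]]
side 518.7241162669721 286.5388391085819 213.73128208129103 [[-0.869, -0.251, 0.426, 0.075], [-0.494, 0.437, -0.752, 0.801], [0.002, -0.864, -0.504, 0.658], [0.0, 0.0, 0.0, 1.0]]
```

View pics/scene0.png

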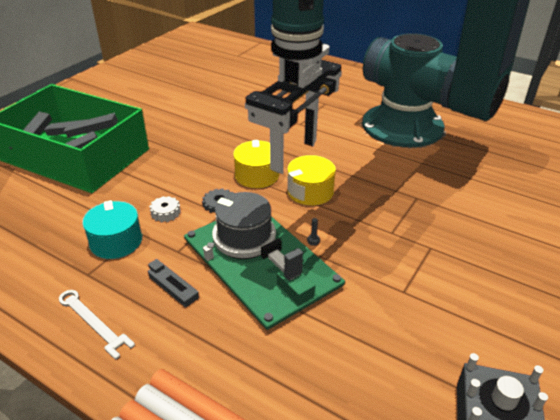

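View pics/side0.png

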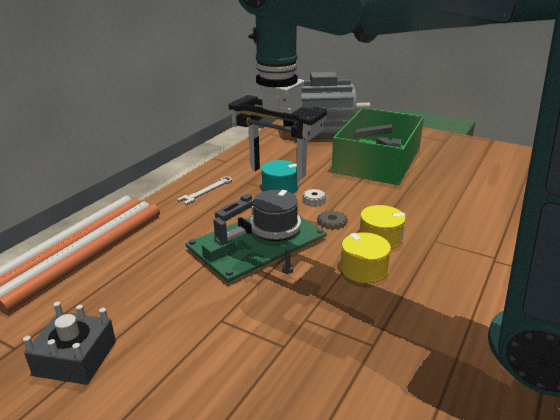

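The listed tin is the dark one standing on the green stand: scene (243,218), side (275,212). Its white seal is at scene (225,202), the pointer post at scene (208,250), and the shoe tab at scene (292,263). The yellow tins at scene (256,163) and (311,180) and the turquoise one at (112,230) are look-alikes. Next I'll measure, with an enlarged crop to confirm.

```bash
cat > h.py <<'E'
import numpy as np, cv2, pickle
def cloud(s,T=None):
    T=s["T"] if T is None else T
    z=s["range_z"]; v,u=np.mgrid[:z.shape[0],:z.shape[1]]
    P=np.stack([(u-s["cx"])/s["fx"]*z,(v-s["cy"])/s["fy"]*z,z],-1)
    W=P@T[:3,:3].T+T[:3,3]; W[z==0]=np.nan
    return W
def ray(s,px,h,T=None):
    T=s["T"] if T is None else T
    px=np.atleast_2d(px).astype(float)
    d=np.c_[(px[:,0]-s["cx"])/s["fx"],(px[:,1]-s["cy"])/s["fy"],np.ones(len(px))]@T[:3,:3].T
    return (T[:3,3]+d*((h-T[2,3])/d[:,2])[:,None])[:,:2]
def big(m):
    n,l,st,c=cv2.connectedComponentsWithStats(m.astype(np.uint8)); return l==1+np.argmax(st[1:,4])
E
python3 - <<'E'
from h import *
crops=[]
for n,box in (("scene",(170,170,360,330)),("side",(170,170,360,290))):
    s=pickle.load(open(n+"0.pkl","rb")); W=cloud(s); hsv=cv2.cvtColor(s["color"],cv2.COLOR_RGB2HSV)
    g=(hsv[...,0]>45)&(hsv[...,0]<90)&(hsv[...,1]>90)&(W[...,2]<.04)&(W[...,0]<.9)
    u0,v0,u1,v1=box; roi=np.zeros_like(g); roi[v0:v1,u0:u1]=1
    g=big(g&roi); zp=np.nanmedian(W[g][:,2]); P=ray(s,np.argwhere(g)[:,::-1],zp).astype(np.float32)
    r=cv2.minAreaRect(P); print(n,"plate z",zp,"rect",r)
    L=roi&(abs(W[...,2]-zp-.078)<.006); L=big(L); zl=np.nanmedian(W[L][:,2])
    Q=ray(s,np.argwhere(L)[:,::-1],zl).astype(np.float32); print(" lid z",zl,"minEncl",cv2.minEnclosingCircle(Q), L.sum(), cv2.fitEllipse(Q[cv2.convexHull(Q,returnPoints=False)[:,0]]))
    w=L&(hsv[...,1]<70)&(hsv[...,2]>150); print(" seal",ray(s,np.argwhere(w)[:,::-1],zl).mean(0),w.sum(), np.argwhere(w)[:,::-1].mean(0))
    c=s["color"][v0:v1,u0:u1,::-1]; cv2.imwrite(f"pics/{n}c.png",cv2.resize(c,None,fx=3.0,fy=3.0,interpolation=cv2.INTER_CUBIC))
E
```

```text
scene plate z 0.022504716661029267 rect ((0.6227099299430847, -0.021577969193458557), (0.27592697739601135, 0.1708158403635025), 69.00257873535156)
 lid z 0.10047706068920265 minEncl ((0.6036871075630188, -0.07143428176641464), 0.05367910489439964) 1668 ((0.602912425994873, -0.07044652849435806), (0.10073799639940262, 0.10725545138120651), 131.67637634277344)
 seal [ 0.60043811 -0.10973221] 102 [226.26470588 201.58823529]
side plate z 0.022380265254312248 rect ((0.6138606071472168, -0.01608489453792572), (0.27607089281082153, 0.17554280161857605), 69.22586059570312)
 lid z 0.10038772627078596 minEncl ((0.595166802406311, -0.0686272531747818), 0.056212931871414185) 851 ((0.5966957211494446, -0.06759080290794373), (0.09939701855182648, 0.11205559968948364), 28.263580322265625)
 seal [ 0.60326495 -0.11057957] 35 [281.97142857 192.17142857]
```

View pics/scenec.png

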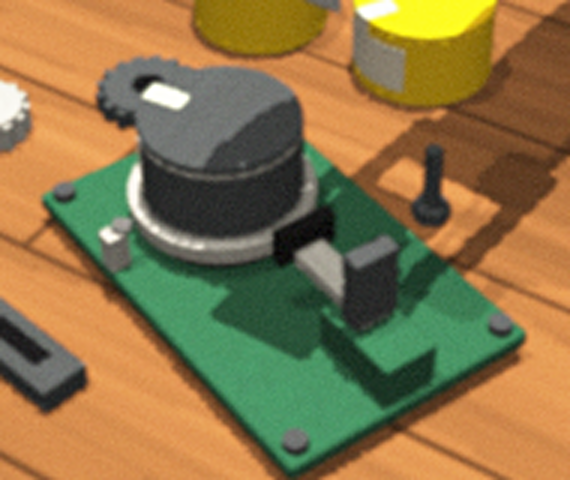

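The crop confirms the dark tin on the green stand, with its seal at scene (225,202), the pointer at scene (208,252), and the shoe tab at about (293,262). Next is one wrist view to refine.

Run:
```python
from bench import robot
import cv2, numpy as np, pickle
s=robot.snapshot("wrist"); pickle.dump(s,open("w0.pkl","wb")); cv2.imwrite("pics/w0.png",s["color"][:,:,::-1]); print(s["fx"],s["T_tool_cam"].round(3).tolist())
```

```text
305.54882767643704 [[0.0, -0.97, -0.244, 0.071], [1.0, 0.0, 0.0, 0.002], [-0.0, -0.244, 0.97, -0.179], [0.0, 0.0, 0.0, 1.0]]
```

View pics/w0.png

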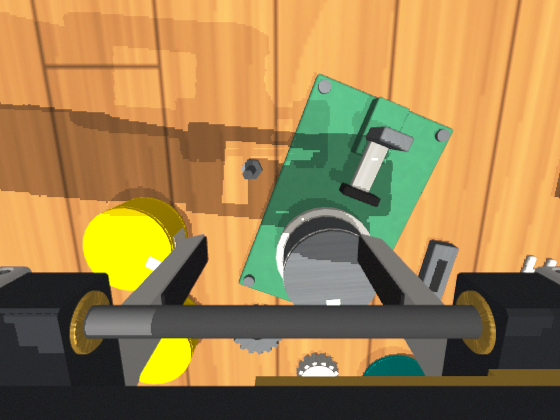

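The wrist view shows the tin at about (330,265), partly hidden by the finger bar, the shoe tab at (390,138), and the plate corners at (323,80), (447,132) and (245,280). I'll shift back to see the tin clearly, closing the fingers on the way.

Call:
arm_command(targets=[0,0,0,-30,12,-10,1,0,0,0,-65,25,-22,1,0,0,0,-100,38,-35,1,0,0,0,-130,50,-45,1,0,0,0,-130,50,-45,1,0,0,0,-130,50,-45,1,0,0,0,-130,50,-45,1,0,0,0,-130,50,-45,1])

```text
time: 0.95
tool_pos: [0.5995, -0.1287, 0.25]
ee_rot: [-3.141, -0.001, 1.572]
wrist_force: [0.6, -0.0, 0.5]
width: 0.0334
finger_force: 0.0
```

```bash
cat >> h.py <<'E'
from scipy.spatial.transform import Rotation as Ro
def wristshot(name):
    from bench import robot
    o=robot.get_obs(); s=robot.snapshot("wrist")
    A=np.eye(4); A[:3,:3]=Ro.from_euler("xyz",o["ee_rot"]).as_matrix(); A[:3,3]=o["tool_pos"]
    s["T"]=A@s["T_tool_cam"]; pickle.dump(s,open(name+".pkl","wb")); cv2.imwrite(f"pics/{name}.png",s["color"][:,:,::-1])
    return s,o
E
python3 - <<'E'
from h import *
s,o=wristshot("w1"); print({k:o[k].round(4) if hasattr(o[k],'round') else o[k] for k in("time","tool_pos","ee_rot","wrist_force","width")})
E
```

```text
{'time': 0.95, 'tool_pos': array([ 0.5995, -0.1287,  0.25  ]), 'ee_rot': array([-3.1407e+00, -6.0000e-04,  1.5724e+00]), 'wrist_force': array([ 0.5812, -0.0057,  0.4673]), 'width': 0.03335332381445599}
```

View pics/w1.png

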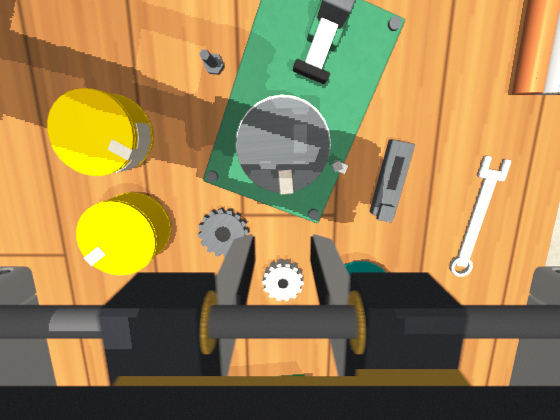

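The view is clear. Lid centre is about (283,145), the seal (286,182), the pointer (341,168), the shoe pad (312,71), and the plate corner bolts (213,177), (314,213) and (395,23).

```bash
cat >> h.py <<'E'
def lid(s,zl=None):
    W=cloud(s); hsv=cv2.cvtColor(s["color"],cv2.COLOR_RGB2HSV)
    L=big((abs(W[...,2]-.100)<.006)&(abs(W[...,0]-.603)<.07)&(abs(W[...,1]+.07)<.065))
    zl=zl or np.nanmedian(W[L][:,2])
    c=max(cv2.findContours(L.astype(np.uint8),0,1)[0],key=len)[:,0]
    Q=ray(s,c,zl); b=np.linalg.lstsq(np.c_[2*Q,np.ones(len(Q))],(Q**2).sum(1),rcond=None)[0]
    w=big(cv2.erode(L.astype(np.uint8),np.ones((3,3))).astype(bool)&(hsv[...,1]<75)&(hsv[...,2]>130)&(W[...,2]>.09)&(s["color"][...,0]>s["color"][...,2]+8))
    sl=ray(s,np.argwhere(w)[:,::-1],zl).mean(0); d=sl-b[:2]
    return zl,b[:2],np.sqrt(b[2]+b[0]**2+b[1]**2),sl,np.degrees(np.arctan2(d[1],d[0])),w.sum(),np.hypot(*d)
E
python3 - <<'E'
from h import *
for n in("w1",):
    s=pickle.load(open(n+".pkl","rb")); print(n,lid(s))
    W=cloud(s); hsv=cv2.cvtColor(s["color"],cv2.COLOR_RGB2HSV)
    g=(hsv[...,0]>45)&(hsv[...,0]<90)&(hsv[...,1]>90)&(W[...,2]<.03)&(W[...,2]>.015); g[240:]=0
    g=big(g); zp=np.nanmedian(W[g][:,2]); print("plate",zp)
    h=ray(s,cv2.convexHull(np.argwhere(g)[:,::-1].astype(np.int32)).reshape(-1,2),zp)
    P=ray(s,np.argwhere(g)[:,::-1],zp).astype(np.float32); 
    for a in np.radians([66,67,68,69,70,71,72]):
        ex=np.array([np.sin(a),-np.cos(a)]); ey=np.array([np.cos(a),np.sin(a)])
        px=P@ex; py=P@ey
        # spread of the edge along y bins
        bins=np.floor(py/.01); lo=[px[bins==k].min() for k in np.unique(bins)[3:-5]]; hi=[px[bins==k].max() for k in np.unique(bins)[3:-5]]
        print(np.degrees(a).round(), "std",np.std(lo)*1e3,np.std(hi)*1e3,"xc",(np.median(lo)+np.median(hi))/2,"width",np.median(hi)-np.median(lo),"ymin",np.percentile(py,.1))
    # pointer, tab
    for nm,m in(("pointer",(abs(W[...,2]-.051)<.006)&(np.hypot(W[...,0]-.673,W[...,1]+.097)<.02)),("tab",(abs(W[...,2]-.102)<.006)&(W[...,1]>0.0)&(W[...,1]<.15)&(abs(W[...,0]-.65)<.05))):
        if m.any(): print(nm,m.sum(),np.nanmedian(W[m],0), np.argwhere(m).mean(0)[::-1])
    s=pickle.load(open("w0.pkl","rb"))
    from scipy.spatial.transform import Rotation
    A=np.eye(4);A[:3,:3]=Rotation.from_euler("xyz",[-3.139395,-.000216,1.570781]).as_matrix();A[:3,3]=[.54945,.00005,.20431]; s["T"]=A@s["T_tool_cam"]; W=cloud(s)
    m=big((abs(W[...,2]-.102)<.006)&(W[...,1]>0.02)&(abs(W[...,0]-.65)<.06)); v=np.argwhere(m)[:,::-1]; r=cv2.minAreaRect(ray(s,v,np.nanmedian(W[m][:,2])).astype(np.float32)); print("tab w0",m.sum(),np.nanmedian(W[m][:,2]),r)
E
```

```text
w1 (np.float64(0.09866292539999977), array([ 0.60127554, -0.07198599]), np.float64(0.049220931426719745), array([ 0.604606, -0.108601]), np.float64(-84.80273519492324), np.int64(273), np.float64(0.0367661578620127))
plate 0.020673546848899438
66.0 std 3.142646421593082 3.291606284375045 xc 0.5761852984785546 width 0.1673234111144304 ymin 0.0927791083437393
67.0 std 2.163468956579018 2.1508958802788496 xc 0.580131504625728 width 0.16696644118638337 ymin 0.08365902085970078
68.0 std 1.151045237651088 1.147051480595367 xc 0.5836935938587617 width 0.16677551267926716 ymin 0.07444091023847471
69.0 std 0.1718221540532435 1.8232830476415962 xc 0.58705333799783 width 0.16688543223462393 ymin 0.06481733093307018
70.0 std 0.8760051078736283 2.9096616414667396 xc 0.5902976980021706 width 0.16693108612361052 ymin 0.054059556355864596
71.0 std 1.8800880981948989 3.5765774310653757 xc 0.5933204380148382 width 0.16703846816720924 ymin 0.04274836595694563
72.0 std 2.8887997427825396 2.8329225523545536 xc 0.5962050877204503 width 0.1671570271263807 ymin 0.03141402248847788
pointer 137 [ 0.6718004  -0.0982413   0.04877249] [339.51824818 166.50364964]
tab 269 [0.65748024 0.06071291 0.10040647] [341.           4.35315985]
tab w0 536 0.1003343818247984 ((0.6529704332351685, 0.06560644507408142), (0.014143116772174835, 0.030473604798316956), 69.49332427978516)
```

Stand yaw is about −21°, the axis about (0.6015, −0.0712), the label direction about −85° and shoe travel about 0.016. So the tin needs about +64° CCW. I'll move above the lid at an angle of 58° and radius 37 mm, with the tool yawed so it can turn with the tin.

Call:
arm_command(targets=[0,0,6,20,5,10,1,0,0,12,45,10,25,1,0,0,18,70,16,45,1,0,0,24,90,21,70,1,0,0,30,90,21,95,1,0,0,32,90,21,115,1,0,0,32,90,21,128,1,0,0,32,90,21,132,1,0,0,32,90,21,132,1,0,0,32,90,21,132,1,0,0,32,90,21,132,1])

```text
time: 2.1
tool_pos: [0.6219, -0.0402, 0.1202]
ee_rot: [3.139, -0.001, 1.012]
wrist_force: [-0.6, -0.1, 0.6]
width: 0.0007
finger_force: 0.0
```

Run:
```python
from bench import robot
o=robot.get_obs(); print(o["tool_pos"],o["ee_rot"],o["wrist_force"],o["width"],o["joint_positions"],o["time"])
```

```text
[ 0.62187788 -0.04024764  0.12018043] [ 3.13890069e+00 -1.20948254e-03  1.01227026e+00] [-0.62979261 -0.07292339  0.56194822] 0.0007466584002414022 [-1.55611621e-01  2.76494745e-01  1.32044843e+00  5.71282421e-05
  1.54169884e+00  4.02914492e-01] 2.1
```

Call:
arm_command(targets=[0,0,0,0,0,5,1,0,0,0,0,0,10,1,0,0,0,0,0,14,1,0,0,0,0,0,15,1,0,0,0,0,0,15,1,0,0,0,0,0,15,1])

```text
time: 2.7
tool_pos: [0.6211, -0.04, 0.1035]
ee_rot: [3.141, -0.0, 1.012]
wrist_force: [-0.2, 0.7, -0.6]
width: 0.0005
finger_force: 0.0
```

Call:
arm_command(targets=[0,0,0,0,0,0.5,1,0,0,0,0,0,1,1,0,0,0,0,0,1,1])

```text
time: 3.0
tool_pos: [0.621, -0.04, 0.1025]
ee_rot: [3.141, -0.0, 1.012]
wrist_force: [-0.3, -0.4, -0.4]
width: 0.0007
finger_force: 0.0
```

Commanded height is now about 103 mm. I'll go down in fine steps.

Call:
arm_command(targets=[0,0,0,0,0,0.3,1,0,0,0,0,0,0.6,1,0,0,0,0,0,0.6,1])

```text
time: 3.3
tool_pos: [0.621, -0.04, 0.1018]
ee_rot: [-3.142, 0.0, 1.012]
wrist_force: [-0.3, 0.2, 0.1]
width: 0.0002
finger_force: 0.0
```

Call:
arm_command(targets=[0,0,0,0,0,0.25,1,0,0,0,0,0,0.5,1,0,0,0,0,0,0.5,1])

```text
time: 3.6
tool_pos: [0.621, -0.04, 0.1014]
ee_rot: [3.142, 0.0, 1.012]
wrist_force: [-0.2, 0.7, -0.3]
width: 0.0005
finger_force: 0.0
```

Call:
arm_command(targets=[0,0,0,0,0,0.2,1,0,0,0,0,0,0.4,1,0,0,0,0,0,0.4,1])

```text
time: 3.9
tool_pos: [0.621, -0.04, 0.101]
ee_rot: [3.142, 0.0, 1.012]
wrist_force: [0.9, -1.1, 0.3]
width: 0.0003
finger_force: 0.0
```

Call:
arm_command(targets=[0,0,0,0,0,0.15,1,0,0,0,0,0,0.3,1,0,0,0,0,0,0.3,1])

```text
time: 4.2
tool_pos: [0.621, -0.04, 0.1007]
ee_rot: [3.142, 0.0, 1.012]
wrist_force: [0.4, -0.1, -0.5]
width: 0.0001
finger_force: 0.0
```

Call:
arm_command(targets=[0,0,0,0,0,0.1,1,0,0,0,0,0,0.2,1,0,0,0,0,0,0.2,1])

```text
time: 4.5
tool_pos: [0.621, -0.04, 0.1005]
ee_rot: [3.142, 0.0, 1.012]
wrist_force: [-0.7, -0.9, 0.2]
width: 0.0006
finger_force: 0.0
```

Call:
arm_command(targets=[0,0,0,0,0,0.15,1,0,0,0,0,0,0.3,1,0,0,0,0,0,0.3,1])

```text
time: 4.8
tool_pos: [0.621, -0.04, 0.1002]
ee_rot: [3.142, -0.0, 1.012]
wrist_force: [1.0, -0.1, 0.1]
width: 0.0006
finger_force: 0.0
```

Call:
arm_command(targets=[0,0,0,0,0,0.1,1,0,0,0,0,0,0.2,1,0,0,0,0,0,0.2,1])

```text
time: 5.1
tool_pos: [0.621, -0.04, 0.1]
ee_rot: [3.142, -0.0, 1.012]
wrist_force: [-0.0, 0.6, 1.1]
width: 0.0006
finger_force: 0.0
```

Call:
arm_command(targets=[0,0,0,0,0,0.15,1,0,0,0,0,0,0.15,1])

```text
time: 5.3
tool_pos: [0.621, -0.04, 0.0999]
ee_rot: [3.141, -0.0, 1.012]
wrist_force: [0.4, -0.3, 0.1]
width: 0.0004
finger_force: 0.0
```

Call:
arm_command(targets=[0,0,0,0,0,0.1,1,0,0,0,0,0,0.1,1])

```text
time: 5.5
tool_pos: [0.621, -0.04, 0.0997]
ee_rot: [3.142, -0.0, 1.012]
wrist_force: [-0.6, 0.0, 0.2]
width: 0.0003
finger_force: 0.0
```

Call:
arm_command(targets=[0,0,0,0,0,0.2,1,0,0,0,0,0,0.2,1])

```text
time: 5.7
tool_pos: [0.621, -0.04, 0.0995]
ee_rot: [3.142, -0.0, 1.012]
wrist_force: [-0.1, -0.1, 0.8]
width: 0.0004
finger_force: 0.0
```

Call:
arm_command(targets=[0,0,0,0,0,0.15,1,0,0,0,0,0,0.15,1])

```text
time: 5.9
tool_pos: [0.621, -0.04, 0.0994]
ee_rot: [3.141, -0.0, 1.012]
wrist_force: [0.7, 1.2, 0.6]
width: 0.0004
finger_force: 0.0
```

Call:
arm_command(targets=[0,0,0,0,0,0.2,1,0,0,0,0,0,0.2,1])

```text
time: 6.1
tool_pos: [0.6211, -0.04, 0.0994]
ee_rot: [3.141, -0.0, 1.012]
wrist_force: [0.4, 0.3, 1.4]
width: 0.0007
finger_force: 0.4
```

Call:
arm_command(targets=[0,0,0,0,0,0.15,1,0,0,0,0,0,0.15,1])

```text
time: 6.3
tool_pos: [0.6211, -0.04, 0.0994]
ee_rot: [3.141, -0.0, 1.012]
wrist_force: [0.7, -0.3, 1.8]
width: 0.0004
finger_force: 0.9
```

In contact. It is soft: about 0.35 mm of command gives about 2 N.

Call:
arm_command(targets=[0,0,0,0,0,0.25,1,0,0,0,0,0,0.5,1,0,0,0,0,0,0.5,1])

```text
time: 6.6
tool_pos: [0.6212, -0.04, 0.0992]
ee_rot: [3.141, -0.0, 1.012]
wrist_force: [-1.7, 0.9, 4.2]
width: 0.0004
finger_force: 2.1
```

Call:
arm_command(targets=[0,0,0,0,0,0.2,1,0,0,0,0,0,0.4,1,0,0,0,0,0,0.4,1])

```text
time: 6.9
tool_pos: [0.6213, -0.0399, 0.0991]
ee_rot: [3.141, -0.001, 1.012]
wrist_force: [-1.9, -0.5, 5.1]
width: 0.0004
finger_force: 2.9
```

Call:
arm_command(targets=[0,0,0,0,0,0.25,1,0,0,0,0,0,0.5,1,0,0,0,0,0,0.5,1])

```text
time: 7.2
tool_pos: [0.6214, -0.0399, 0.099]
ee_rot: [3.14, -0.001, 1.012]
wrist_force: [-1.9, 1.0, 7.2]
width: 0.0003
finger_force: 3.5
```

Run:
```python
from bench import robot
import numpy as np
o=robot.get_obs(); print(o["wrist_force"],o["finger_force"],o["tool_pos"])
# arc rows in the tool frame at call start: radius 37.5, tin axis is 37 mm along world -radial
from scipy.spatial.transform import Rotation as R
A=R.from_euler("xyz",[np.pi,0,np.radians(58)]).as_matrix()
C=np.array([.6015,-.0712]); p=np.array([.621,-.040]); r=p-C
for d in range(4,33,4):
    a=np.radians(d); q=np.array([[np.cos(a),-np.sin(a)],[np.sin(a),np.cos(a)]])@r-r
    print(d,(A.T@np.r_[q,0]*1e3).round(1))
print(np.hypot(*r),np.degrees(np.arctan2(r[1],r[0])))
```

```text
[-1.92749463  0.9772753   7.1774146 ] 3.4669601486530155 [ 0.62136548 -0.03987093  0.09903748]
4 [-0.1 -2.6 -0. ]
8 [-0.4 -5.1 -0. ]
12 [-0.8 -7.6 -0. ]
16 [ -1.4 -10.1  -0. ]
20 [ -2.2 -12.6  -0. ]
24 [ -3.2 -15.   -0. ]
28 [ -4.3 -17.3  -0. ]
32 [ -5.6 -19.5  -0. ]
0.03679252641502073 57.994616791916556
```

Call:
arm_command(targets=[0,0,-2,0,-1.3,0.1,1,0,0,-4,-0.1,-2.6,0.1,1,0,0,-6,-0.2,-3.8,0.1,1,0,0,-8,-0.4,-5.1,0.1,1,0,0,-8,-0.4,-5.1,0.1,1])

```text
time: 7.7
tool_pos: [0.6184, -0.0384, 0.0991]
ee_rot: [3.136, -0.001, 1.152]
wrist_force: [2.6, -1.6, 6.2]
width: 0.0003
finger_force: 2.8
```

Tangential drag is about 3 N, as expected for a turning platter. I'll continue with slightly more pressure.

Call:
arm_command(targets=[0,0,-2,0,-1.3,0.2,1,0,0,-4,-0.1,-2.6,0.3,1,0,0,-6,-0.2,-3.8,0.3,1,0,0,-8,-0.4,-5.1,0.3,1,0,0,-8,-0.4,-5.1,0.3,1])

```text
time: 8.2
tool_pos: [0.6136, -0.0362, 0.0991]
ee_rot: [3.136, -0.001, 1.291]
wrist_force: [1.3, -0.8, 6.7]
width: 0.0003
finger_force: 3.2
```

Call:
arm_command(targets=[0,0,-2,0,-1.3,0.1,1,0,0,-4,-0.1,-2.6,0.2,1,0,0,-6,-0.2,-3.8,0.2,1,0,0,-8,-0.4,-5.1,0.2,1,0,0,-10,-0.6,-6.4,0.2,1,0,0,-12,-0.8,-7.6,0.2,1,0,0,-14,-1.1,-8.9,0.2,1,0,0,-16,-1.4,-10.1,0.2,1,0,0,-16,-1.4,-10.1,0.2,1])

```text
time: 9.1
tool_pos: [0.6036, -0.0341, 0.0991]
ee_rot: [3.136, -0.0, 1.571]
wrist_force: [1.6, 1.1, 7.6]
width: 0.0006
finger_force: 3.5
```

Run:
```python
from h import *
from bench import robot
o=robot.get_obs(); print(o["wrist_force"],o["tool_pos"])
for n in("side","scene"):
    s=robot.snapshot(n)
    try: print(n,lid(s))
    except Exception as e: print(n,e)
    cv2.imwrite(f"pics/{n}1.png",cv2.resize(s["color"][150:310,150:350,::-1],None,fx=3,fy=3))
```

```text
[1.61562408 1.0996608  7.59956832] [ 0.60362442 -0.03413566  0.09909456]
side (np.float64(0.1001845110445388), array([ 0.59337927, -0.06919395]), np.float64(0.04798279985520989), array([ 0.61648149, -0.10439255]), np.float64(-56.72153995709915), np.int64(26), np.float64(0.04210290004179326))
scene (np.float64(0.10028477275165443), array([ 0.6097428 , -0.06914556]), np.float64(0.04467451821303809), array([ 0.61576313, -0.10469471]), np.float64(-80.38802104824994), np.int64(89), np.float64(0.03605532466652746))
```

View pics/scene1.png

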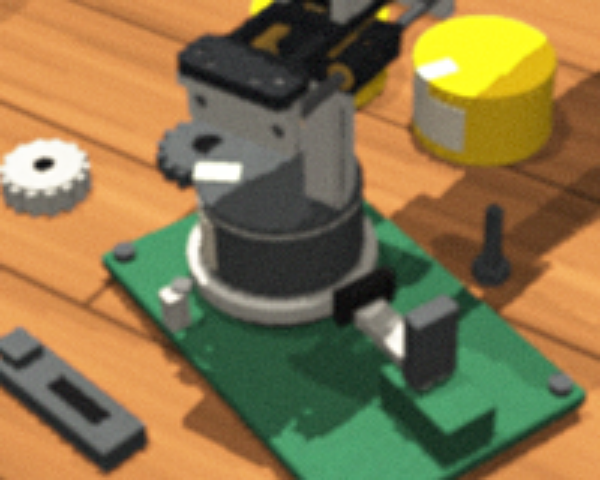

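The seal has turned with the finger, to about −65°, so roughly 22° done. I'll sweep 34° more at a little more pressure.

Call:
arm_command(targets=[0,0,-2,0,-1.3,0.1,1,0,0,-4,-0.1,-2.6,0.2,1,0,0,-6,-0.2,-3.8,0.2,1,0,0,-8,-0.4,-5.1,0.2,1,0,0,-10,-0.6,-6.4,0.2,1,0,0,-12,-0.8,-7.6,0.2,1,0,0,-14,-1.1,-8.9,0.2,1,0,0,-16,-1.4,-10.1,0.2,1,0,0,-16,-1.4,-10.1,0.2,1])

```text
time: 10.1
tool_pos: [0.5934, -0.0347, 0.099]
ee_rot: [3.136, -0.0, 1.851]
wrist_force: [1.6, 2.7, 8.2]
width: 0.0005
finger_force: 4.0
```

Call:
arm_command(targets=[0,0,-2,0,-1.3,0,1,0,0,-4,-0.1,-2.6,0,1,0,0,-6,-0.2,-3.8,0,1,0,0,-8,-0.4,-5.1,0,1,0,0,-10,-0.6,-6.4,0,1,0,0,-12,-0.8,-7.6,0,1,0,0,-14,-1.1,-8.9,0,1,0,0,-16,-1.4,-10.1,0,1,0,0,-16,-1.4,-10.1,0,1])

```text
time: 11.0
tool_pos: [0.5835, -0.0381, 0.099]
ee_rot: [3.136, -0.001, 2.13]
wrist_force: [-0.0, 5.6, 8.5]
width: 0.0004
finger_force: 4.6
```

Run:
```python
from h import *
from bench import robot
o=robot.get_obs(); print(o["wrist_force"],o["tool_pos"])
C=np.array([.6015,-.0712])
for n in("side","scene"):
    s=robot.snapshot(n); r=lid(s); d=r[3]-C; print(n,r[3],r[5],np.degrees(np.arctan2(d[1],d[0])),np.hypot(*d))
    cv2.imwrite(f"pics/{n}2.png",cv2.resize(s["color"][150:310,150:350,::-1],None,fx=3,fy=3))
```

```text
[-5.18882390e-03  5.55151702e+00  8.50134552e+00] [ 0.58346295 -0.03805341  0.0990284 ]
side [ 0.63593386 -0.08929752] 4 -27.72522053200245 0.03890000826029382
scene [ 0.63020925 -0.09446484] 85 -39.019937752255906 0.036952320283717
```

The scene view puts the label at about −39°. I'll lift off and re-measure with the wrist camera.

Call:
arm_command(targets=[0,0,0,0,0,-4,1,0,0,0,0,0,-15,1,0,0,0,0,0,-40,1,0,0,0,-20,0,-70,1,0,0,0,-45,0,-100,1,0,0,0,-70,0,-130,1,0,0,0,-90,0,-145,1,0,0,0,-95,0,-150,1,0,0,0,-95,0,-150,1,0,0,0,-95,0,-150,1,0,0,0,-95,0,-150,1])

```text
time: 12.2
tool_pos: [0.6315, -0.1195, 0.2452]
ee_rot: [-3.14, -0.003, 2.13]
wrist_force: [-0.1, -0.6, 0.9]
width: 0.0003
finger_force: 0.0
```

Run:
```python
from h import *
s,o=wristshot("w2"); print(o["tool_pos"],o["ee_rot"],o["wrist_force"],o["time"]); print(lid(s))
W=cloud(s)
m=big((abs(W[...,2]-.051)<.006)&(np.hypot(W[...,0]-.673,W[...,1]+.097)<.02)); print("pointer",np.nanmedian(W[m],0),m.sum())
m=big((abs(W[...,2]-.1)<.006)&(W[...,1]>.02)&(abs(W[...,0]-.65)<.05)); print("tab",cv2.minAreaRect(ray(s,np.argwhere(m)[:,::-1],.1005).astype(np.float32)),m.sum())
```

```text
[ 0.63153242 -0.11950719  0.24517457] [-3.13954632e+00 -2.55208095e-03  2.13021468e+00] [-0.12578212 -0.57166817  0.92939862] 12.2
(np.float64(0.09867188828201795), array([ 0.60122777, -0.07219007]), np.float64(0.049192071250449575), array([ 0.63874146, -0.09669263]), np.float64(-33.15109555768536), np.int64(97), np.float64(0.04480683008018186))
pointer [ 0.67151127 -0.09852631  0.04907973] 135
tab ((0.6533493995666504, 0.06400437653064728), (0.01607883721590042, 0.029657311737537384), 68.57913208007812) 544
```

View pics/w2.png

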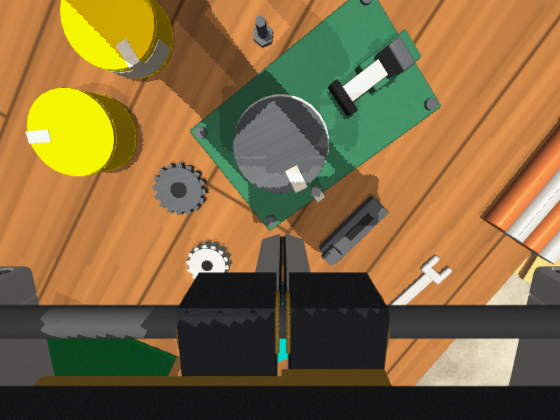

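The seal is at (295,178) and the lid centre at (281,143). My mask caught only the outer part of it, so I'll redo it by brightness alone.

Run:
```python
from h import *
for n,box in(("w1",(265,160,305,200)),("w2",(278,160,312,194))):
    s=pickle.load(open(n+".pkl","rb")); W=cloud(s); g=s["color"].min(2)
    m=np.zeros_like(g); u0,v0,u1,v1=box; m[v0:v1,u0:u1]=1
    for th in (110,130,150):
        k=big((g>th)&(m>0)&(W[...,2]>.09)); P=ray(s,np.argwhere(k)[:,::-1],.0995); C=lid(s,.0995)[1]
        d=P.mean(0)-C; r=cv2.minAreaRect(P.astype(np.float32)); print(n,th,k.sum(),C,P.mean(0),np.degrees(np.arctan2(d[1],d[0])),np.hypot(*d),r)
```

```text
w1 110 328 [ 0.6012753  -0.07194914] [ 0.60415549 -0.10941839] -85.60443272981048 0.03757978773595428 ((0.6039257049560547, -0.10952740907669067), (0.015733061358332634, 0.02600633166730404), 5.289766788482666)
w1 130 307 [ 0.6012753  -0.07194914] [ 0.60441822 -0.10958818] -85.22678374910278 0.03777003626830443 ((0.6044183373451233, -0.10967063903808594), (0.014185451902449131, 0.02527029439806938), 0.5558583736419678)
w1 150 299 [ 0.6012753  -0.07194914] [ 0.60440029 -0.10975266] -85.27445435013725 0.03793246349805403 ((0.6044298410415649, -0.10967870056629181), (0.01416262611746788, 0.025253944098949432), 0.5558584332466125)
w2 110 739 [ 0.60121492 -0.07215681] [ 0.62854721 -0.09025558] -33.51154795422991 0.03278139664935174 ((0.6303813457489014, -0.09021054208278656), (0.03533148765563965, 0.03316878154873848), 32.085201263427734)
w2 130 335 [ 0.60121492 -0.07215681] [ 0.63266614 -0.09189643] -32.113476239343655 0.03713262667137894 ((0.6329387426376343, -0.0923338457942009), (0.015598406083881855, 0.02557220123708248), 58.662410736083984)
w2 150 316 [ 0.60121492 -0.07215681] [ 0.63281963 -0.09168515] -31.71164730737239 0.037151230953721616 ((0.633186399936676, -0.09192709624767303), (0.014645939692854881, 0.02557220123708248), 58.662410736083984)
```

The label is at about −32° and the pointer at about −20.5°, so about +11° remains. I'll go back to the same lid spot.

Call:
arm_command(targets=[0,0,0,25,0,15,1,0,0,0,55,0,35,1,0,0,0,80,0,60,1,0,0,0,95,0,90,1,0,0,0,95,0,115,1,0,0,0,95,0,130,1,0,0,0,95,0,138,1,0,0,0,95,0,143,1,0,0,0,95,0,145,1,0,0,0,95,0,146,1,0,0,0,95,0,146,1,0,0,0,95,0,146,1])

```text
time: 13.45
tool_pos: [0.5827, -0.0402, 0.1017]
ee_rot: [3.14, 0.001, 2.129]
wrist_force: [-0.2, -0.1, -0.2]
width: 0.0005
finger_force: 0.0
```

Call:
arm_command(targets=[0,0,0,0,0,0.5,1,0,0,0,0,0,1,1,0,0,0,0,0,1.5,1,0,0,0,0,0,2,1,0,0,0,0,0,2.3,1,0,0,0,0,0,2.6,1,0,0,0,0,0,2.6,1])

```text
time: 14.15
tool_pos: [0.5823, -0.04, 0.0992]
ee_rot: [3.141, 0.0, 2.129]
wrist_force: [-1.5, 1.2, 5.5]
width: 0.0004
finger_force: 2.5
```

Call:
arm_command(targets=[0,0,0,0,0,0.3,1,0,0,0,0,0,0.6,1,0,0,0,0,0,0.6,1])

```text
time: 14.45
tool_pos: [0.5823, -0.0399, 0.0991]
ee_rot: [3.141, 0.001, 2.129]
wrist_force: [-1.9, 0.7, 6.5]
width: 0.0005
finger_force: 3.3
```

Call:
arm_command(targets=[0,0,-2,0,-1.3,0.1,1,0,0,-4,-0.1,-2.6,0.2,1,0,0,-6,-0.2,-3.8,0.2,1,0,0,-8,-0.4,-5.1,0.2,1,0,0,-10,-0.6,-6.4,0.2,1,0,0,-12,-0.8,-7.6,0.2,1,0,0,-14,-1.1,-8.9,0.2,1,0,0,-14,-1.1,-8.9,0.2,1,0,0,-14,-1.1,-8.9,0.2,1])

```text
time: 15.35
tool_pos: [0.5765, -0.0445, 0.0992]
ee_rot: [3.137, 0.002, 2.374]
wrist_force: [0.1, 2.1, 4.3]
width: 0.0003
finger_force: 3.0
```

Run:
```python
from h import *
from bench import robot
C=np.array([.6015,-.0712]); s=robot.snapshot("scene"); pickle.dump(s,open("scene3.pkl","wb")); r=lid(s); d=r[3]-C; print(r[3],r[5],np.degrees(np.arctan2(d[1],d[0])),np.hypot(*d))
```

```text
[ 0.6337478  -0.08806381] 83 -27.607066562554145 0.036391050005848274
```

The scene view suggests about +11°, as wanted. I'll lift and verify with the wrist camera.

Call:
arm_command(targets=[0,0,0,0,0,-4,1,0,0,0,0,0,-15,1,0,0,0,0,0,-40,1,0,0,7,-20,0,-70,1,0,0,14,-45,0,-100,1,0,0,21,-70,0,-130,1,0,0,28,-90,0,-145,1,0,0,30,-90,0,-150,1,0,0,30,-90,0,-150,1,0,0,30,-90,0,-150,1,0,0,30,-90,0,-150,1])

```text
time: 16.5
tool_pos: [0.6394, -0.1079, 0.2467]
ee_rot: [-3.14, -0.001, 1.851]
wrist_force: [0.4, 0.0, -1.6]
width: 0.0004
finger_force: 0.0
```

Run:
```python
from h import *
s,o=wristshot("w3"); print(o["tool_pos"],o["ee_rot"],o["wrist_force"],o["time"]); C=lid(s,.0995)[1]; W=cloud(s)
w=lid(s,.0995); print(w)
T=np.linalg.inv(s["T"]); p=T@np.r_[C+.037*np.array([.934,-.358]),.0995,1]; uv=p[:2]/p[2]*s["fx"]+[s["cx"],s["cy"]]; print(uv)
g=s["color"].min(2); X=W[...,:2]-C; rr=np.hypot(X[...,0],X[...,1])
for th in(110,130,150):
    k=big((g>th)&(W[...,2]>.095)&(rr<.052)&(rr>.02)); P=ray(s,np.argwhere(k)[:,::-1],.0995); d=P.mean(0)-C; print(th,k.sum(),np.degrees(np.arctan2(d[1],d[0])),np.hypot(*d),cv2.minAreaRect(P.astype(np.float32)))
m=big((abs(W[...,2]-.051)<.006)&(np.hypot(W[...,0]-.673,W[...,1]+.097)<.02)); q=np.nanmedian(W[m],0); print("pointer",q,m.sum(),np.degrees(np.arctan2(*(q[:2]-C)[::-1])))
m=big((abs(W[...,2]-.1)<.006)&(W[...,1]>.02)&(abs(W[...,0]-.65)<.05)); print("tab",cv2.minAreaRect(ray(s,np.argwhere(m)[:,::-1],.1005).astype(np.float32)),m.sum())
cv2.imwrite("pics/w3c.png",cv2.resize(s["color"][0:260,150:490,::-1],None,fx=2,fy=2))
```

```text
[ 0.63937467 -0.10788216  0.24665817] [-3.14026627e+00 -7.11215652e-04  1.85087066e+00] [ 0.43231091  0.04863277 -1.64293713] 16.5
(0.0995, array([ 0.60155126, -0.07206109]), np.float64(0.04909360143007279), array([ 0.63649769, -0.08684074]), np.float64(-22.924621202548806), np.int64(243), np.float64(0.03794325894585868))
[283.7099962  178.36248776]
110 3235 67.80350585471835 0.0069724028616255235 ((0.608376145362854, -0.07572156190872192), (0.07875607907772064, 0.0864202007651329), 75.738037109375)
130 377 -23.75225739122174 0.03501660470020045 ((0.6311060190200806, -0.08509199321269989), (0.01888725906610489, 0.03819803521037102), 80.8781967163086)
150 309 -22.39076656884053 0.037034060216447194 ((0.6360366344451904, -0.08598203212022781), (0.014318711124360561, 0.02651020884513855), 69.48899841308594)
pointer [ 0.67218243 -0.09859325  0.04874932] 136 -20.588374850754047
tab ((0.6536639928817749, 0.06427080929279327), (0.01553546916693449, 0.02961583063006401), 68.92149353027344) 545
```

View pics/w3c.png

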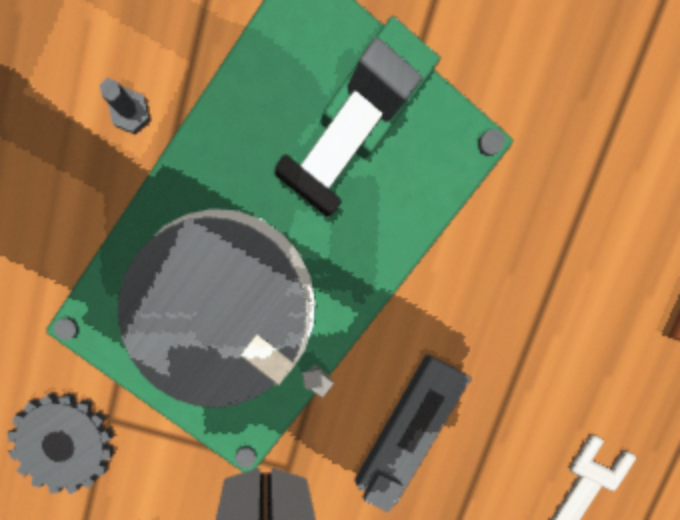

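The label is now at about −22°, with the pointer at −20.6° (about 1.5 mm off) and the shoe still back at about 0.017. Next I'll move behind the shoe tab, with tool x along the stand's +y and the fingers closed.

Call:
arm_command(targets=[0,0,5,20,8,0,1,0,0,10,45,19,0,1,0,0,15,70,30,0,1,0,0,20,95,41,0,1,0,0,25,120,52,5,1,0,0,30,145,62,15,1,0,0,34,170,73,30,1,0,0,37,187,80,50,1,0,0,37,187,80,75,1,0,0,37,187,80,95,1,0,0,37,187,80,110,1,0,0,37,187,80,115,1,0,0,37,187,80,115,1,0,0,37,187,80,115,1])

```text
time: 17.95
tool_pos: [0.6659, 0.0935, 0.1338]
ee_rot: [3.14, -0.001, 1.204]
wrist_force: [-0.1, -0.8, 0.4]
width: 0.0003
finger_force: 0.0
```

Run:
```python
from h import *
from bench import robot
o=robot.get_obs(); p=o["tool_pos"]; d=p[:2]-[.6015,-.0712]; print(p,o["ee_rot"],"stand x,y",d@[.9336,-.3584],d@[.3584,.9336],o["wrist_force"],o["time"])
s=robot.snapshot("scene"); cv2.imwrite("pics/scene4.png",cv2.resize(s["color"][130:330,170:400,::-1],None,fx=2.5,fy=2.5))
```

```text
[0.66589061 0.09350699 0.1338108 ] [ 3.13959627e+00 -9.16224229e-04  1.20407700e+00] stand x,y 0.0010840916595420463 0.1768480427569575 [-0.07243892 -0.77952537  0.44441168] 17.95
```

View pics/scene4.png

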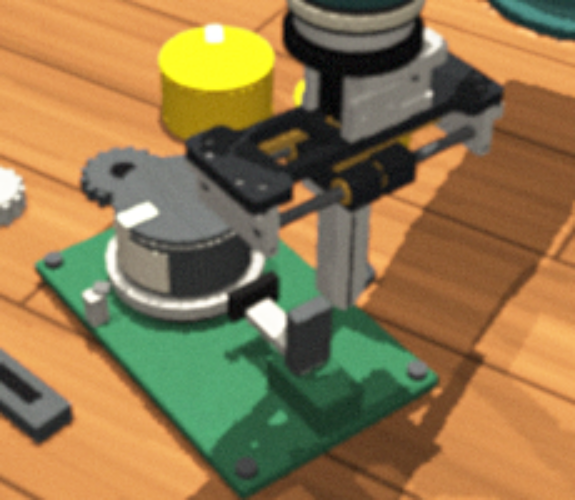

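The fingers hang behind the tab with about 16 mm clearance. I'll go down to z≈0.078, then approach.

Call:
arm_command(targets=[0,0,0,0,0,15,1,0,0,0,0,0,32,1,0,0,0,0,0,46,1,0,0,0,0,0,54,1,0,0,0,0,0,55,1,0,0,0,0,0,55,1])

```text
time: 18.6
tool_pos: [0.6654, 0.0936, 0.0774]
ee_rot: [3.142, -0.0, 1.204]
wrist_force: [0.3, 0.5, 0.7]
width: 0.0006
finger_force: 0.0
```

Call:
arm_command(targets=[0,0,0,-3,0,0,1,0,0,0,-6,0,0,1,0,0,0,-9,0,0,1,0,0,0,-11,0,0,1,0,0,0,-11,0,0,1])

```text
time: 19.1
tool_pos: [0.6613, 0.0829, 0.0777]
ee_rot: [3.141, -0.0, 1.204]
wrist_force: [0.1, -0.2, 0.3]
width: 0.0005
finger_force: 0.0
```

Call:
arm_command(targets=[0,0,0,-1.5,0,0,1,0,0,0,-3,0,0,1,0,0,0,-4.5,0,0,1,0,0,0,-6,0,0,1,0,0,0,-6,0,0,1])

```text
time: 19.6
tool_pos: [0.6594, 0.0784, 0.0774]
ee_rot: [3.141, -0.002, 1.205]
wrist_force: [1.3, 3.2, -1.6]
width: 0.0001
finger_force: 1.5
```

Contact with the tab at about 3 N, with travel about 0.0165. I'll slide it forward.

Call:
arm_command(targets=[0,0,0,-2,0,0,1,0,0,0,-4,0,0,1,0,0,0,-6,0,0,1,0,0,0,-8,0,0,1,0,0,0,-10,0,0,1,0,0,0,-12,0,0,1,0,0,0,-14,0,0,1,0,0,0,-16,0,0,1,0,0,0,-18,0,0,1,0,0,0,-20,0,0,1,0,0,0,-21,0,0,1,0,0,0,-22,0,0,1,0,0,0,-22,0,0,1])

```text
time: 20.9
tool_pos: [0.6512, 0.0569, 0.0774]
ee_rot: [-3.142, 0.0, 1.204]
wrist_force: [0.8, 0.9, -1.4]
width: 0.0005
finger_force: 1.2
```

Call:
arm_command(targets=[0,0,0,-0.5,0,0,1,0,0,0,-1,0,0,1,0,0,0,-1.5,0,0,1,0,0,0,-2,0,0,1,0,0,0,-2,0,0,1])

```text
time: 21.4
tool_pos: [0.6506, 0.0553, 0.0775]
ee_rot: [3.141, 0.0, 1.204]
wrist_force: [1.9, 2.8, -1.7]
width: 0.0003
finger_force: 1.4
```

Travel is about 0.041. I'll continue in fine steps with force checks.

Call:
arm_command(targets=[0,0,0,-0.4,0,0,1,0,0,0,-0.8,0,0,1,0,0,0,-1.2,0,0,1,0,0,0,-1.2,0,0,1])

```text
time: 21.8
tool_pos: [0.6501, 0.0541, 0.0774]
ee_rot: [3.142, 0.0, 1.204]
wrist_force: [1.8, 2.7, -2.0]
width: 0.0005
finger_force: 1.4
```

Call:
arm_command(targets=[0,0,0,-0.3,0,0,1,0,0,0,-0.6,0,0,1,0,0,0,-0.8,0,0,1,0,0,0,-0.8,0,0,1])

```text
time: 22.2
tool_pos: [0.6499, 0.0534, 0.0774]
ee_rot: [3.142, 0.0, 1.204]
wrist_force: [1.3, 2.1, -1.9]
width: 0.001
finger_force: 1.4
```

Call:
arm_command(targets=[0,0,0,-0.3,0,0,1,0,0,0,-0.6,0,0,1,0,0,0,-0.8,0,0,1,0,0,0,-0.8,0,0,1])

```text
time: 22.6
tool_pos: [0.6496, 0.0527, 0.0774]
ee_rot: [3.142, 0.0, 1.204]
wrist_force: [1.2, 3.2, -1.7]
width: 0.0002
finger_force: 1.4
```

Call:
arm_command(targets=[0,0,0,-0.3,0,0,1,0,0,0,-0.6,0,0,1,0,0,0,-0.8,0,0,1,0,0,0,-0.8,0,0,1])

```text
time: 23.0
tool_pos: [0.6493, 0.0519, 0.0774]
ee_rot: [3.142, 0.0, 1.204]
wrist_force: [0.8, 2.2, -2.7]
width: 0.0003
finger_force: 1.4
```

Call:
arm_command(targets=[0,0,0,-0.3,0,0,1,0,0,0,-0.6,0,0,1,0,0,0,-0.6,0,0,1])

```text
time: 23.3
tool_pos: [0.6491, 0.0513, 0.0775]
ee_rot: [3.141, 0.0, 1.204]
wrist_force: [1.7, 3.0, -1.8]
width: 0.0004
finger_force: 1.4
```

Call:
arm_command(targets=[0,0,0,-0.3,0,0,1,0,0,0,-0.6,0,0,1,0,0,0,-0.6,0,0,1])

```text
time: 23.6
tool_pos: [0.6488, 0.0508, 0.0774]
ee_rot: [3.142, 0.0, 1.204]
wrist_force: [2.6, 2.2, -1.7]
width: 0.0005
finger_force: 1.4
```

Call:
arm_command(targets=[0,0,0,-0.3,0,0,1,0,0,0,-0.6,0,0,1,0,0,0,-0.6,0,0,1])

```text
time: 23.9
tool_pos: [0.6488, 0.0506, 0.0774]
ee_rot: [3.141, -0.001, 1.204]
wrist_force: [2.0, 3.6, -1.5]
width: 0.0003
finger_force: 2.2
```

The shoe has met the tin at travel of about 0.046. I'll build up to about 7 N.

Call:
arm_command(targets=[0,0,0,-0.3,0,0,1,0,0,0,-0.6,0,0,1,0,0,0,-0.6,0,0,1])

```text
time: 24.2
tool_pos: [0.6488, 0.0506, 0.0775]
ee_rot: [3.141, -0.002, 1.205]
wrist_force: [2.7, 4.8, -2.4]
width: 0.0007
finger_force: 2.9
```

Call:
arm_command(targets=[0,0,0,-0.3,0,0,1,0,0,0,-0.5,0,0,1,0,0,0,-0.5,0,0,1])

```text
time: 24.5
tool_pos: [0.6488, 0.0506, 0.0775]
ee_rot: [3.141, -0.003, 1.205]
wrist_force: [4.4, 5.1, -2.6]
width: 0.0005
finger_force: 3.4
```

Call:
arm_command(targets=[0,0,0,-0.3,0,0,1,0,0,0,-0.6,0,0,1,0,0,0,-0.6,0,0,1,0,0,0,-0.6,0,0,1])

```text
time: 24.9
tool_pos: [0.6488, 0.0506, 0.0775]
ee_rot: [3.141, -0.004, 1.205]
wrist_force: [3.6, 6.9, -2.7]
width: 0.0002
finger_force: 3.9
```

About 7.7 N along the slide. I'll back off straight, rise and take a check view.

Call:
arm_command(targets=[0,0,0,2,0,0,1,0,0,0,6,0,0,1,0,0,0,14,0,0,1,0,0,0,24,0,0,1,0,0,0,25,0,-15,1,0,0,0,25,0,-40,1,0,0,0,25,0,-75,1,0,0,0,25,0,-110,1,0,0,0,15,0,-145,1,0,0,0,-10,0,-168,1,0,0,0,-45,0,-172,1,0,0,0,-80,0,-172,1,0,0,0,-115,0,-172,1,0,0,0,-150,0,-172,1,0,0,0,-175,0,-172,1,0,0,0,-182,0,-172,1,0,0,0,-182,0,-172,1,0,0,0,-182,0,-172,1,0,0,0,-182,0,-172,1])

```text
time: 26.8
tool_pos: [0.5832, -0.1199, 0.2496]
ee_rot: [3.142, -0.0, 1.206]
wrist_force: [-0.4, 0.4, -0.3]
width: 0.0007
finger_force: 0.0
```

Run:
```python
from h import *
s,o=wristshot("w5"); print(o["tool_pos"],o["ee_rot"],o["wrist_force"],o["time"]); w=lid(s,.0995); C=w[1]; print(w); W=cloud(s)
g=s["color"].min(2); X=W[...,:2]-C; rr=np.hypot(X[...,0],X[...,1]); A=np.degrees(np.arctan2(X[...,1],X[...,0]))
for th in(120,135,150):
    k=big((g>th)&(W[...,2]>.095)&(rr<.052)&(rr>.022)&(abs(A+21)<40)); P=ray(s,np.argwhere(k)[:,::-1],.0995); d=P.mean(0)-C; print(th,k.sum(),np.degrees(np.arctan2(d[1],d[0])),np.hypot(*d),cv2.minAreaRect(P.astype(np.float32)))
m=big((abs(W[...,2]-.051)<.006)&(np.hypot(W[...,0]-.673,W[...,1]+.097)<.02)); q=np.nanmedian(W[m],0); print("pointer",q,m.sum(),np.degrees(np.arctan2(*(q[:2]-C)[::-1])))
m=big((abs(W[...,2]-.1)<.006)&(W[...,1]>.01)&(abs(W[...,0]-.65)<.05)); r=cv2.minAreaRect(ray(s,np.argwhere(m)[:,::-1],.1005).astype(np.float32)); d=np.array(r[0])-[.6015,-.0712]; print("tab",r,m.sum(),"travel",.162-d@[.3584,.9336])
cv2.imwrite("pics/w5c.png",cv2.resize(s["color"][0:260,150:490,::-1],None,fx=2,fy=2))
```

```text
[ 0.58324699 -0.11989337  0.24957842] [ 3.14151183e+00 -3.95230091e-04  1.20608340e+00] [-0.42416252  0.37464431 -0.32512069] 26.8
(0.0995, array([ 0.60158389, -0.07231941]), np.float64(0.049067410882414016), array([ 0.63585422, -0.08641577]), np.float64(-22.358764258081962), np.int64(309), np.float64(0.03705620995304874))
120 333 -22.29686619477881 0.03773052538631458 ((0.636572003364563, -0.0865527093410492), (0.014651486650109291, 0.02554822340607643), 69.12861633300781)
135 329 -22.366532970066356 0.03772830966540631 ((0.6363875269889832, -0.08703666925430298), (0.01361558772623539, 0.02554825320839882), 69.12830352783203)
150 319 -22.30255118875674 0.0376477542582259 ((0.6363688111305237, -0.08702953159809113), (0.013615586794912815, 0.025433164089918137), 69.12830352783203)
pointer [ 0.6719038  -0.09904259  0.04878019] 140 -20.80793783956928
tab ((0.6426236033439636, 0.035986192524433136), (0.014761017635464668, 0.029094642028212547), 69.12623596191406) 542 travel 0.04719227122071268
```

View pics/w5c.png

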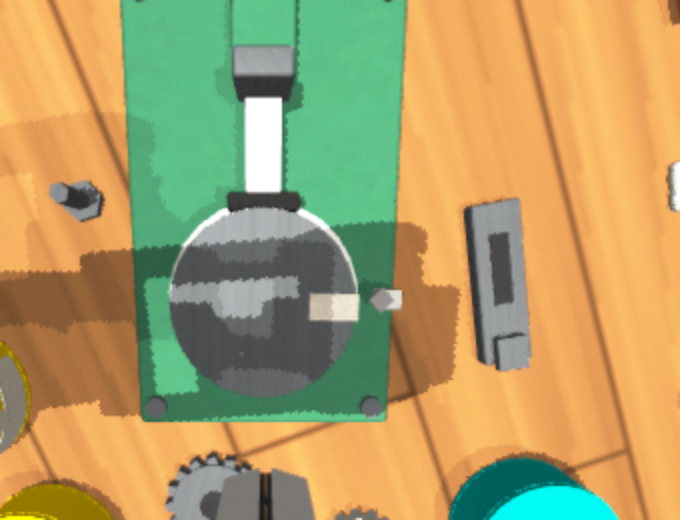

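The view shows the pad up against the tin at (264,202), and the seal at (333,306) facing the pointer at (386,299). The label is at about −22° against −21°, the tin is upright, travel is about 0.046–0.047, and the bystanders are where they were. I'm handing it in.

```bash
python3 -c "
from bench import robot
print(robot.close_job())"
```

```text
the job is handed in; nothing more can be done
None
```

The job is handed in, with no verdict returned: the last wrist view put the label at about −22° against the pointer's −21°, the brake shoe had been pushed against the tin with about 7.7 N and left there, and the arm is clear.

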